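# Find the medium leaf clip and slide the printing disc under it

## Task

The three leaf clips on the clamping plate look alike, but one is too weak, one too strong and only the medium one may hold the printing disc. Press clips with the closed fingertips on the rivet halfway along the leaf, holding about 6 N for half a second, until you have found the one that gives about 2.5 mm (the weak one gives twice as much, the strong one less than half); never load a leaf with more than 12 N. Then slide the thick black disc along that clip's lane, flat on the plate and in under the lip, gently home against both locating pins, let go of it, and leave the other things on the bench where they are.

Things in the scene. Friction and masses are not known exactly. Their poses are not given: they have to be found in the camera images.
- plate: Fixed grey plate 160 (x) x 236 (y) x 12 mm; origin under its centre, on the bench. Three lanes along x at y = -70, 0, +70 mm, open at the -x edge (robot side), leaf roots at x = +56 mm. A lane has two pins (6 mm thick, 11.5 mm tall, 14 mm either side of its centre line, 20 mm behind the seat) that stop the disc. A disc centred 42 mm in front of the seat is clear of the lip.
- disc: Thick black printing disc, loose, 43 mm diameter, 18 mm tall, about 0.12 kg; origin at the centre of its underside. It is 4.4 mm taller than the gap under a clip's knee, so a leaf must ride up on it; the lip makes it do so when the disc is pushed in along the lane (about 5 to 10 N).
- thin_disc: The other black disc, with a steel face, 43 mm diameter but only 13 mm tall, loose; not wanted, stays where it is. Origin at the centre of its underside.
- brush: Short ink brush, 12 x 72 x 13 mm, lying loose; stays where it is. Origin under its middle.
- tweezers: Steel tweezers, 16 x 117 x 8 mm, lying loose left of the plate; stay where they are. Origin under their middle.
- clip_1: One of three look-alike clips, one a lane. Root block 20 x 28 x 25 mm on the plate; from it a level leaf 14 mm wide runs 66 mm along this body's -x to a rolled knee, then an upturned lip (its end at x -82 mm, 22 mm above the plate). Above the plate: leaf top 17 mm, knee underside 13.6 mm. Origin: on the plate below the leaf root; x as the plate's.
- clip_1_rivet (a point): Top of the domed rivet (9 mm wide, 3 mm tall) halfway along the leaf of clip_1, 36 mm from the root; 19.8 mm above the plate when the leaf is free. Here the leaf is pressed: 6 N sinks it about 5.5 mm on the weak clip, 2.5 mm on the medium, 1 mm on the strong one, in proportion to the force.
- clip_1_seat (a point): Seat in the lane of clip_1: where the centre of the disc's underside lies when the disc stands against both pins; on the plate's top face, straight below the knee of the leaf (66 mm from the root).
- clip_2: One of three look-alike clips, one a lane. Root block 20 x 28 x 25 mm on the plate; from it a level leaf 14 mm wide runs 66 mm along this body's -x to a rolled knee, then an upturned lip (its end at x -82 mm, 22 mm above the plate). Above the plate: leaf top 17 mm, knee underside 13.6 mm. Origin: on the plate below the leaf root; x as the plate's.
- clip_2_rivet (a point): Top of the domed rivet (9 mm wide, 3 mm tall) halfway along the leaf of clip_2, 36 mm from the root; 19.8 mm above the plate when the leaf is free. Here the leaf is pressed: 6 N sinks it about 5.5 mm on the weak clip, 2.5 mm on the medium, 1 mm on the strong one, in proportion to the force.
- clip_2_seat (a point): Seat in the lane of clip_2: where the centre of the disc's underside lies when the disc stands against both pins; on the plate's top face, straight below the knee of the leaf (66 mm from the root).
- clip_3: One of three look-alike clips, one a lane. Root block 20 x 28 x 25 mm on the plate; from it a level leaf 14 mm wide runs 66 mm along this body's -x to a rolled knee, then an upturned lip (its end at x -82 mm, 22 mm above the plate). Above the plate: leaf top 17 mm, knee underside 13.6 mm. Origin: on the plate below the leaf root; x as the plate's.
- clip_3_rivet (a point): Top of the domed rivet (9 mm wide, 3 mm tall) halfway along the leaf of clip_3, 36 mm from the root; 19.8 mm above the plate when the leaf is free. Here the leaf is pressed: 6 N sinks it about 5.5 mm on the weak clip, 2.5 mm on the medium, 1 mm on the strong one, in proportion to the force.
- clip_3_seat (a point): Seat in the lane of clip_3: where the centre of the disc's underside lies when the disc stands against both pins; on the plate's top face, straight below the knee of the leaf (66 mm from the root).
Not all that is in view belongs to the job. What is shaped like the disc but brown, purple or red is not meant.

How it is judged:
By the outcome, as a careful person would: the job done as asked, in the order asked, and still so for the second after the job is handed in, with the robot touching nothing.
It also fails if it takes over 72 s, if anything falls off the work surface, if the arm or the gripper's body presses on something with over 40 N, if the wrist force passes 120 N, or if a joint passes its speed limit or range.

## Robot

A 7-joint arm with a two-finger parallel gripper is mounted at the origin on a cart in front of the work surface, level with it; the furniture and walls round the work are solid. World frame = base frame: x ahead of the robot, y to its left, z up, the work surface at z = 0. Lengths are in m, angles in rad, forces in N, time in s.
With the tool pointing down it reaches from about 0.4 to 0.85 m from the base axis. Payload 4.5 kg.
Tool frame: the origin (TCP) lies at the very end of the fingers, on their centre line; the grasp point (between the pads) lies 19 mm behind it; z points along the fingers, y is the line along which they close (so a half turn about z gives the same grasp; the last joint's range is limited). The gripper opens to 88 mm and grips with 3 to 60 N. Pads are 18 mm wide; open, the fingers measure 123 mm over their backs; the gripper's body (75 mm by 187 mm) begins 45 mm behind the grasp point.
Start: joints at [-1.083, 0.689, -0.195, 1.565, 0.157, 0.902, -0.215], TCP at [0.274, 0.562, 0.239] pointing down, gripper open.
Joint ranges: [-3.01, 3.01], [-0.46, 2.08], [-1.47, 1.51], [0.13, 2.56], [-1, 4.14], [0.04, 2.09], [-2.66, 2.66]. Speed limits (rad/s): [2.57, 2.57, 3.14, 3.14, 3.14, 3.14, 3.14].

## Interface

Orientations are given as a unit quaternion [x, y, z, w].
In Python, from plant import r, optics gives the robot as it stands.
- The arm moves only by the tool servo_tool, never from a script. Its arguments are lists of equal length, an entry for each row: "translation": the shift along the tool's x, y, z in m, a list of three; "turn": the turn, a rotation vector about the tool's x, y, z in rad, a list of three. In form: {"translation": [[dx, dy, dz], ...], "turn": [[rx, ry, rz], ...]}. A call has 1 to 10 rows; each row shifts and turns the commanded pose from where the row before left it, along the tool's axes as they then stand; what a row does not reach is not made up. A row lasts 1/8 s, in which the tool goes at most 62.5 mm and 10.7 degrees, less where a joint would pass 70% of its speed; a pose out of reach is approached as far as the arm can. A call is refused whole if a number of a shift passes 0.0625 or a number of a turn 0.188, either way. A call with a gripper value outside its range is refused whole. "grip" is the opening, from 0 (shut) to 1 (fully open), set as the call begins (left out, the last holds). The fingers move at their own pace and stop on an object; "grip_force" is the grip in N (left out, the last holds). Time passes only in rows, so rows that do not move let the fingers close. It gives the time, the measured TCP pose, the force, the opening and the grip force at its end, in the units of the state.
- r.get_state(): the state, without advancing time (a new reading comes with each control period).
- optics.snapshot(name): name is "side" or "top"; returns a dict with "img" (480x640x3 uint8, red, green, blue), "z_map" (480x640 float32, m along the optical axis (not along the pixel's ray), 0 where there is no reading), "mtx" (3x3 intrinsics, pixels), "R" (3x3) and "t" (3): a world point X has camera coordinates R X + t. Camera axes: x right, y down, z forward; pixel columns grow to the right and rows downward; lengths in m; the calibration is good to about 2 mm. A picture is of the moment at which its call begins.
- r.finish_job(): hands the job in; it is judged then, once.
The state is a dict: "clock": time; "q": joint angles; "qd": joint speeds; "joint_torque": joint torques, N m; "tool_pos": TCP position; "eef_rot": TCP orientation; "contact_force": force on the tool from outside, world axes, zero at the start; "moment": the same for the moment, N m; "opening": opening from 0.0 (shut) to 1.0 (fully open); "finger_force": force on a finger pad.
Only numpy, scipy, OpenCV 4.12 (cv2) and the standard library are available. Lean on these libraries where they do the work, as an engineer would, in place of code of your own. Each camera call takes 0.05 s, during which the arm holds its last target. There are 200 camera calls.

## Working session

There is one attempt and no reset: what is moved stays moved. The work goes in short steps, Python scripts to look and compute and a tool call to move; the robot and the scene stay as the last step left them, time stands still between calls to the robot, and variables do not carry over. Pictures are saved under pics/ and viewed, at most 10 in all, crops included, and the job is handed in when it is done.

Besides the shell and the picture viewer there is one more tool, called as name(argument=value, ...), one argument or row to a line, values as JSON. servo_tool: Moves the arm, as the interface text tells. Its arguments: {"type":"object","properties":{"translation":{"type":"array"},"turn":{"type":"array"},"grip":{"type":"number"},"grip_force":{"type":"number"}},"required":["translation","turn"]}

```bash
mkdir -p pics
python3 - <<'E'
from plant import r, optics
import cv2,numpy as np
for n in("top","side"):
    s=optics.snapshot(n); cv2.imwrite(f"pics/{n}0.png",s["img"][:,:,::-1]); np.savez(f"{n}0.npz",**s)
    print(n,s["mtx"].tolist(),(-s["R"].T@s["t"]).round(3),s["R"].round(3).tolist())
print(r.get_state())
E
```

```text
top [[531.3390266799894, 0.0, 315.9939546316137], [0.0, 531.3390266799894, 240.75307215369526], [0.0, 0.0, 1.0]] [0.457 0.081 1.148] [[0.025, -0.999, 0.03], [-0.992, -0.028, -0.124], [0.125, -0.026, -0.992]]
side [[480.02893305906224, 0.0, 324.329844853899], [0.0, 480.02893305906224, 231.77804263565764], [0.0, 0.0, 1.0]] [ 0.159 -0.663  0.476] [[0.858, -0.513, -0.003], [-0.231, -0.381, -0.895], [0.458, 0.769, -0.445]]
{'clock': 0.1, 'q': array([-1.08319633,  0.68987435, -0.19453512,  1.56623313,  0.15732499,
        0.90253218, -0.21508683]), 'qd': array([-0.0008236 , -0.00107142,  0.00129398, -0.00317703,  0.00013908,
       -0.00010821, -0.0006155 ]), 'joint_torque': array([-2.73656718e-03, -5.28502214e+01, -1.27098005e+00, -1.53838170e+01,
       -5.24495181e-02,  2.00567745e-03,  4.46022875e-05]), 'tool_pos': array([0.27377864, 0.56120854, 0.23800855]), 'eef_rot': array([ 2.24901598e-01,  9.74381131e-01, -8.17691786e-04, -1.18146546e-04]), 'contact_force': array([-0.32949851, -0.51102205, -0.10903555]), 'moment': array([-0.01316219, -0.01261268, -0.04312828]), 'finger_force': 0.0, 'opening': 1.0013297016343496}
```

View pics/top0.png

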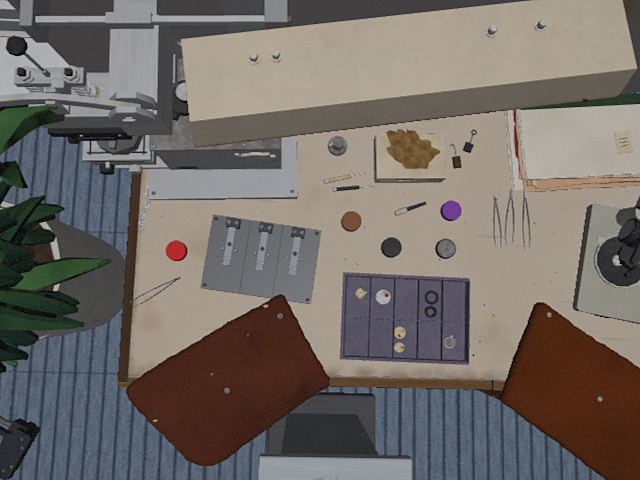

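View pics/side0.png

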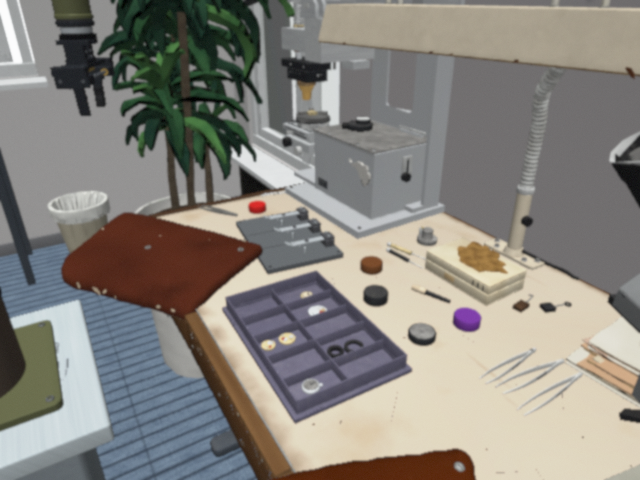

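The top view shows the plate at about (261,258), tilted, with its clips at (232,240), (263,245) and (297,250). The black thick disc is at (391,247) and the steel-faced thin disc at (445,248). The side view agrees.

```bash
cat > h.py <<'E'
import numpy as np,cv2
def load(n): return dict(np.load(n+".npz"))
def px(s,u,v,z):  # pixel -> world at height z
    R,t,K=s["R"],s["t"],s["mtx"]; c=-R.T@t
    d=R.T@np.linalg.solve(K,[u,v,1.]); return c+d*(z-c[2])/d[2]
def cloud(s):
    v,u=np.mgrid[:480,:640]; z=s["z_map"].astype(float); K=s["mtx"]
    P=np.stack([(u-K[0,2])/K[0,0]*z,(v-K[1,2])/K[1,1]*z,z],-1); P=(P-s["t"])@s["R"]; P[z==0]=np.nan; return P
def proj(s,X):
    p=s["mtx"]@(s["R"]@np.asarray(X)+s["t"]); return p[:2]/p[2]
E
python3 - <<'E'
from h import *
s=load("top0"); P=cloud(s)
for n,(u,v) in dict(bench=(350,260),plate=(250,280),disc=(391,247),thin=(445,248),tray=(400,315),beam=(400,60),beamf=(400,100),seat=(230,380),seat2=(290,320),purple=(451,211),brown=(351,221),mach=(220,150),rail=(220,180)).items(): print(n,P[v,u].round(4))
# disc centres via depth blobs
for n,(u,v,zt) in dict(disc=(391,247,.018),thin=(445,248,.013)).items():
    Q=P[v-20:v+21,u-20:u+21].reshape(-1,3); m=Q[:,2]>zt*.6; q=Q[m]; print(n,m.sum(),q.mean(0).round(4),q.min(0).round(4),q.max(0).round(4))
a=s["img"][200:315,190:335]; cv2.imwrite("pics/plate.png",cv2.resize(a,None,fx=5,fy=5,interpolation=cv2.INTER_CUBIC)[:,:,::-1])
E
```

```text
bench [ 0.5617 -0.024  -0.0008]
plate [0.512  0.1897 0.0114]
disc [ 0.5908 -0.1107  0.0147]
thin [ 0.5922 -0.2287  0.0122]
tray [ 0.4459 -0.1328  0.0046]
beam [ 0.7975 -0.0461  0.4584]
beamf [ 0.7447 -0.0484  0.4473]
seat [0.3068 0.2198 0.0359]
seat2 [0.4304 0.1017 0.0351]
purple [ 0.6731 -0.241   0.0172]
brown [ 0.6447 -0.0232  0.0165]
mach [0.7527 0.2436 0.1529]
rail [0.7267 0.2629 0.0148]
disc 320 [ 0.5912 -0.1094  0.0177] [ 0.5704 -0.1301  0.0111] [ 0.6127 -0.0887  0.024 ]
thin 297 [ 0.592  -0.2284  0.0127] [ 0.5723 -0.2491  0.0078] [ 0.6123 -0.2077  0.0182]
```

View pics/plate.png

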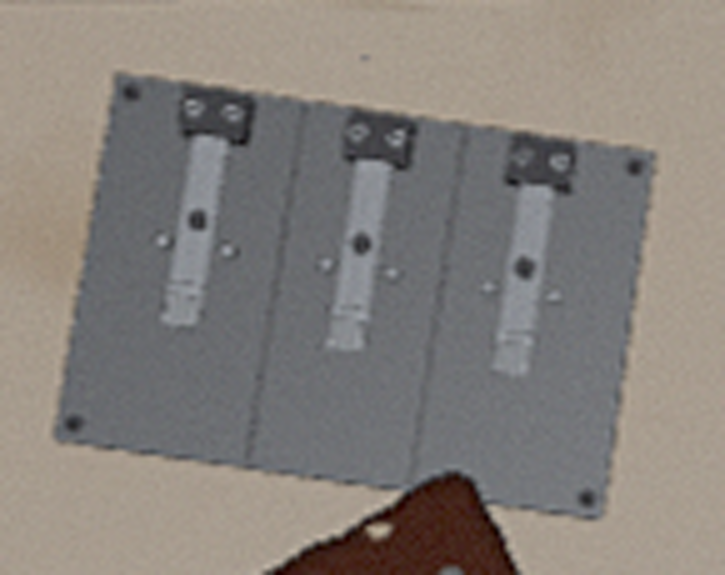

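Plate crop: the corners are at (118,72), (655,150), (603,518) and (56,440). The rivets are at (198,220), (361,244) and (524,267). A brown leather pad tip covers part of the front edge near (455,475).

Run:
```python
from h import *
s=load("top0"); P=cloud(s)
f=lambda u,v:((u+.5)/5-.5+190,(v+.5)/5-.5+200)
A=[(118,72),(655,150),(603,518),(56,440)]; B=[(80,118),(80,-118),(-80,-118),(-80,118)]
W=[px(s,*f(*a),.012)[:2] for a in A]; M=[np.array(b)/1000 for b in B]
W+= [px(s,*f(*a),.0318)[:2] for a in [(198,220),(361,244),(524,267)]]; M+=[np.array([.020,y]) for y in(.07,0,-.07)]
W=np.array(W);M=np.array(M); cw,cm=W.mean(0),M.mean(0)
H=(M-cm).T@(W-cw); th=np.arctan2(H[0,1]-H[1,0],H[0,0]+H[1,1]); R=np.array([[np.cos(th),-np.sin(th)],[np.sin(th),np.cos(th)]])
t=cw-R@cm; print("th",th,"org",t); print("resid mm",((W-(M@R.T+t))*1000).round(1).tolist())
for y in(.07,0,-.07):
    print(y,"rivet",(R@[.02,y]+t).round(4),"seat",(R@[-.01,y]+t).round(4),"pre",(R@[-.052,y]+t).round(4))
tip=px(s,*f(455,473),.035)[:2]; print("tip",tip,"in plate",R.T@(tip-t), [ (R.T@(px(s,*f(*a),.035)[:2]-t)).round(3) for a in [(400,497),(500,540),(330,535)]])
b=P[20:160,190:620].reshape(-1,3); b=b[b[:,2]>.25]; print("beam min",b.min(0),b.max(0))
S=cloud(load("side0")); b=S[:75,330:640].reshape(-1,3); b=b[(b[:,2]>.15)&(b[:,0]<1.0)]; print("side beam pct",np.nanpercentile(b,[1,50,99],axis=0).round(3))
q=P[165:260,185:340].reshape(-1,3)
# side view check of disc and rivets
ss=load("side0"); print(proj(ss,[.591,-.109,.018]),[proj(ss,[*(R@[.02,y]+t),.0318]).round(0) for y in(.07,0,-.07)])
```

```text
th -0.11591359927224182 org [0.55877647 0.16763639]
resid mm [[0.1, -1.1], [0.1, 0.8], [0.5, 0.6], [0.3, -1.2], [-0.3, -0.3], [-0.5, 0.3], [-0.2, 0.9]]
0.07 rivet [0.5867 0.2349] seat [0.5569 0.2383] pre [0.5152 0.2432]
0 rivet [0.5786 0.1653] seat [0.5488 0.1688] pre [0.5071 0.1737]
-0.07 rivet [0.5705 0.0958] seat [0.5407 0.0993] pre [0.499  0.1041]
tip [0.48305976 0.12283117] in plate [-0.07002671 -0.05326151] [array([-0.083, -0.032]), array([-0.095, -0.076]), array([-0.103, -0.006])]
beam min [ 0.68554222 -0.38611808  0.25056864] [0.96223409 0.24649361 0.4754245 ]
side beam pct [[ 0.698 -0.335  0.292]
 [ 0.769 -0.094  0.417]
 [ 0.962  0.457  0.463]]
[375.35855709 289.27041609] [array([284., 213.]), array([295., 225.]), array([307., 238.])]
```

```bash
cat >> h.py <<'E'
from scipy.spatial.transform import Rotation as Ro
TH=-.1159; O=np.array([.5588,.1676])
def pl(x,y): # plate mm -> world xy
    c,s_=np.cos(TH),np.sin(TH); return O+np.array([[c,-s_],[s_,c]])@[x/1000,y/1000]
Rt=Ro.from_matrix(np.array([[-np.cos(TH),-np.sin(TH),0],[-np.sin(TH),np.cos(TH),0],[0,0,-1.]]).T if 0 else np.column_stack([[-np.cos(TH),-np.sin(TH),0],[-np.sin(TH),np.cos(TH),0],[0,0,-1]]))
def go(X,Rgoal=Rt,st=None):
    if st is None:
        from plant import r; st=r.get_state()
    R=Ro.from_quat(st["eef_rot"])
    print("pos",st["tool_pos"].round(4),"dtool(cur)",R.inv().apply(X-st["tool_pos"]).round(4),"dtool(goal)",Rgoal.inv().apply(X-st["tool_pos"]).round(4),"turn",(R.inv()*Rgoal).as_rotvec().round(4),"F",st["contact_force"].round(2),"t",st["clock"])
E
python3 - <<'E'
from h import *
for n in("top0","side0"):
    P=cloud(load(n)).reshape(-1,3); 
    m=(P[:,2]>.08)&(P[:,0]>.2)&(P[:,0]<.66)&(P[:,1]>.0)&(P[:,1]<.75); q=P[m]; print(n,m.sum(), np.nanpercentile(q,[0,10,50,90,100],axis=0).round(3) if m.sum() else '')
    m&=(P[:,1]<.45); print(m.sum(),P[m][:5])
go(np.array([*pl(20,70),.10])); go(np.array([.42,.3,.239]))
E
```

```text
top0 10826 [[0.204 0.426 0.08 ]
 [0.266 0.458 0.143]
 [0.474 0.518 0.253]
 [0.627 0.583 0.453]
 [0.66  0.688 0.51 ]]
586 [[0.65974251 0.4425783  0.50548725]
 [0.65970044 0.43993986 0.5058858 ]
 [0.65972578 0.43870351 0.50593774]
 [0.65802031 0.44164069 0.50694278]
 [0.65862909 0.44145073 0.50512977]]
side0 18907 [[0.203 0.422 0.08 ]
 [0.26  0.485 0.148]
 [0.457 0.583 0.316]
 [0.609 0.688 0.441]
 [0.66  0.75  0.465]]
119 [[0.38530391 0.44037074 0.46426273]
 [0.38689159 0.43874602 0.46426325]
 [0.38760878 0.432958   0.46430635]
 [0.3892134  0.43146849 0.46430559]
 [0.39093401 0.43053365 0.46429915]]
pos [0.2738 0.5612 0.238 ] dtool(cur) [-0.4244 -0.156   0.1383] dtool(goal) [-0.3486 -0.288   0.138 ] turn [-1.700e-03 -1.000e-04 -3.378e-01] F [-0.33 -0.51 -0.11] t 0.1
pos [0.2738 0.5612 0.238 ] dtool(cur) [-0.2459 -0.1707 -0.0007] dtool(goal) [-0.1754 -0.2425 -0.001 ] turn [-1.700e-03 -1.000e-04 -3.378e-01] F [-0.33 -0.51 -0.11] t 0.1
```

servo_tool(
  translation=[
    [-0.035,-0.0244,0],
    [-0.035,-0.0244,0],
    [-0.035,-0.0244,0],
    [-0.035,-0.0244,0],
    [-0.035,-0.0244,0],
    [-0.035,-0.0244,0],
    [-0.035,-0.0244,0],
    [0,0,0.02],
    [0,0,0.03],
    [0,0,0.03],
  ],
  turn=[
    [0,0,0],
    [0,0,0],
    [0,0,0],
    [0,0,0],
    [0,0,0],
    [0,0,0],
    [0,0,0],
    [0,0,-0.1126],
    [0,0,-0.1126],
    [0,0,-0.1126],
  ],
  grip=0,
)

```text
clock: 1.35
tool_pos: [0.4194, 0.3007, 0.1579]
eef_rot: [0.056, 0.998, 0.0, 0.0]
contact_force: [-0.3, -0.2, -0.4]
opening: 0.007
finger_force: 0.0
```

```bash
python3 -c "
from h import *
go(np.array([*pl(20,70),.05]))"
```

```text
pos [0.4194 0.3007 0.1579] dtool(cur) [-0.1737 -0.0466  0.1078] dtool(goal) [-0.1738 -0.0461  0.1079] turn [0.0003 0.     0.0032] F [-0.28 -0.16 -0.44] t 1.35
```

servo_tool(
  translation=[
    [-0.035,-0.009,0.005],
    [-0.035,-0.009,0.008],
    [-0.035,-0.009,0.02],
    [-0.035,-0.009,0.02],
    [-0.034,-0.01,0.02],
    [0,0,0.02],
    [0,0,0.015],
    [0,0,0.006],
    [0,0,0.004],
    [0,0,0],
  ],
  turn=[
    [0,0,0.003],
    [0,0,0],
    [0,0,0],
    [0,0,0],
    [0,0,0],
    [0,0,0],
    [0,0,0],
    [0,0,0],
    [0,0,0],
    [0,0,0],
  ],
)

```text
clock: 2.6
tool_pos: [0.5865, 0.2352, 0.0411]
eef_rot: [0.059, 0.998, 0.0, 0.0]
contact_force: [-0.3, 0.0, -0.3]
opening: 0.007
finger_force: 0.0
```

Run:
```python
from h import *
from plant import r,optics
go(np.array([*pl(20,70),.032]))
for n in("top","side"):
    s=optics.snapshot(n); u,v=(231,243) if n=="top" else (284,213)
    np.savez(n+"1.npz",**s)
    a=s["img"][v-55:v+55,u-70:u+70]; cv2.imwrite(f"pics/{n}1.png",cv2.resize(a,None,fx=5,fy=5,interpolation=cv2.INTER_CUBIC)[:,:,::-1])
```

```text
pos [0.5865 0.2352 0.0411] dtool(cur) [-0.0003 -0.0003  0.0091] dtool(goal) [-0.0003 -0.0003  0.0091] turn [ 0.0004  0.0003 -0.0022] F [-0.3   0.02 -0.3 ] t 2.6
```

View pics/side1.png

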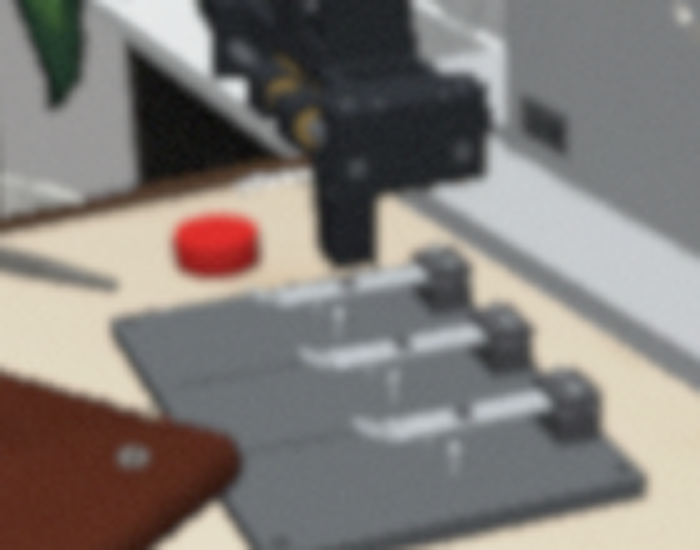

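The fingertips stand over the rivet of the left clip, at crop (348,285). I'll press down in small steps.

servo_tool(
  translation=[
    [0,0,0.005],
    [0,0,0.002],
    [0,0,0.001],
    [0,0,0.0005],
    [0,0,0],
  ],
  turn=[
    [0,0,0],
    [0,0,0],
    [0,0,0],
    [0,0,0],
    [0,0,0],
  ],
)

```text
clock: 3.32
tool_pos: [0.5867, 0.2347, 0.0322]
eef_rot: [0.059, 0.998, 0.0, -0.0]
contact_force: [0.0, -0.7, -0.1]
opening: 0.002
finger_force: 0.0
```

servo_tool(
  translation=[
    [0,0,0.0005],
    [0,0,0.0005],
    [0,0,0],
  ],
  turn=[
    [0,0,0],
    [0,0,0],
    [0,0,0],
  ],
)

```text
clock: 3.7
tool_pos: [0.5867, 0.2347, 0.0313]
eef_rot: [0.059, 0.998, 0.0, 0.0]
contact_force: [-1.3, 0.1, 2.5]
opening: 0.004
finger_force: 0.8
```

servo_tool(
  translation=[
    [0,0,0.0005],
    [0,0,0],
  ],
  turn=[
    [0,0,0],
    [0,0,0],
  ],
)

```text
clock: 3.95
tool_pos: [0.5867, 0.2347, 0.0309]
eef_rot: [0.059, 0.998, 0.0, 0.0]
contact_force: [-0.9, -0.4, 2.9]
opening: -0.0
finger_force: 1.3
```

```bash
python3 -c "
from plant import r
s=r.get_state();print(s['tool_pos'],s['contact_force'],s['clock'])"
```

```text
[0.58666401 0.23471761 0.03086155] [-0.86957057 -0.40352398  2.94667956] 3.95
```

servo_tool(
  translation=[
    [0,0,0.0005],
    [0,0,0],
  ],
  turn=[
    [0,0,0],
    [0,0,0],
  ],
)

```text
clock: 4.2
tool_pos: [0.5867, 0.2347, 0.0303]
eef_rot: [0.059, 0.998, 0.0, 0.0]
contact_force: [-1.1, -0.6, 4.1]
opening: 0.001
finger_force: 1.9
```

servo_tool(
  translation=[
    [0,0,0.0003],
    [0,0,0],
  ],
  turn=[
    [0,0,0],
    [0,0,0],
  ],
)

```text
clock: 4.45
tool_pos: [0.5867, 0.2347, 0.03]
eef_rot: [0.059, 0.998, 0.0, 0.0]
contact_force: [-1.4, -0.1, 4.1]
opening: 0.006
finger_force: 2.2
```

servo_tool(
  translation=[
    [0,0,0.0005],
    [0,0,0.0003],
    [0,0,0],
    [0,0,0],
    [0,0,0],
    [0,0,0],
    [0,0,0],
  ],
  turn=[
    [0,0,0],
    [0,0,0],
    [0,0,0],
    [0,0,0],
    [0,0,0],
    [0,0,0],
    [0,0,0],
  ],
)

```text
clock: 5.32
tool_pos: [0.5867, 0.2347, 0.0294]
eef_rot: [0.059, 0.998, 0.0, 0.0]
contact_force: [-1.7, -0.7, 5.1]
opening: 0.003
finger_force: 3.0
```

```bash
python3 -c "
from plant import r
s=r.get_state();print(s['tool_pos'],s['contact_force'],s['clock'])"
```

```text
[0.58665059 0.23472067 0.02936954] [-1.70635962 -0.72928844  5.13768455] 5.325
```

servo_tool(
  translation=[
    [0,0,0.0002],
    [0,0,0],
    [0,0,0],
    [0,0,0],
    [0,0,0],
    [0,0,0],
  ],
  turn=[
    [0,0,0],
    [0,0,0],
    [0,0,0],
    [0,0,0],
    [0,0,0],
    [0,0,0],
  ],
)

```text
clock: 6.08
tool_pos: [0.5866, 0.2347, 0.0292]
eef_rot: [0.059, 0.998, 0.0, 0.0]
contact_force: [-1.7, -1.2, 6.5]
opening: 0.002
finger_force: 3.1
```

Run:
```python
from plant import r
from h import *
s=r.get_state();print(s['tool_pos'],s['contact_force'],s['clock'])
go(np.array([.5912,-.1094,.10]))
```

```text
[0.58664163 0.23474178 0.02919797] [-1.65632631 -1.18252659  6.45209867] 6.075
pos [0.5866 0.2347 0.0292] dtool(cur) [-0.0454 -0.3412 -0.0709] dtool(goal) [-0.0443 -0.3413 -0.0708] turn [ 0.0002  0.0001 -0.003 ] F [-1.66 -1.18  6.45] t 6.075
```

At about 6 N the left clip (y=+70 lane) sank about 2.6 mm, so it is the medium one. Next I'll fetch the black disc.

servo_tool(
  translation=[
    [0,0,-0.003],
    [0,0,-0.018],
    [0,0,-0.03],
    [-0.003,-0.0388,-0.02],
    [-0.007,-0.05,0],
    [-0.007,-0.05,0],
    [-0.007,-0.0505,0],
    [-0.007,-0.0505,0],
    [-0.007,-0.0505,0],
    [-0.007,-0.0505,0],
  ],
  turn=[
    [0,0,0],
    [0,0,0],
    [0,0,0],
    [0,0,0],
    [0,0,0],
    [0,0,0],
    [0,0,0],
    [0,0,0],
    [0,0,0],
    [0,0,0],
  ],
  grip=0.85,
)

```text
clock: 7.32
tool_pos: [0.5915, -0.1106, 0.1009]
eef_rot: [0.059, 0.998, 0.0, 0.001]
contact_force: [0.1, -0.0, -0.4]
opening: 0.847
finger_force: 0.0
```

```bash
python3 -c "
from h import *
go(np.array([.5914,-.1094,.004]))"
```

```text
pos [ 0.5915 -0.1106  0.1009] dtool(cur) [0.0004 0.0011 0.0969] dtool(goal) [0.0002 0.0012 0.0969] turn [ 0.0004  0.0017 -0.0029] F [ 0.15 -0.02 -0.36] t 7.325
```

servo_tool(
  translation=[
    [0,0.001,0.02],
    [0,0,0.025],
    [0,0,0.025],
    [0,0,0.015],
    [0,0,0.008],
    [0,0,0.003],
    [0,0,0.001],
    [0,0,0],
  ],
  turn=[
    [0,0,-0.003],
    [0,0,0],
    [0,0,0],
    [0,0,0],
    [0,0,0],
    [0,0,0],
    [0,0,0],
    [0,0,0],
  ],
)

```text
clock: 8.32
tool_pos: [0.5914, -0.1081, 0.0034]
eef_rot: [0.058, 0.998, 0.0, 0.0]
contact_force: [-0.5, -0.8, -0.5]
opening: 0.853
finger_force: 0.0
```

servo_tool(
  translation=[
    [0,0,0],
    [0,0,0],
    [0,0,0],
    [0,0,0],
    [0,0,0],
    [0,0,0],
  ],
  turn=[
    [0,0,0],
    [0,0,0],
    [0,0,0],
    [0,0,0],
    [0,0,0],
    [0,0,0],
  ],
  grip=0,
  grip_force=20,
)

```text
clock: 9.07
tool_pos: [0.591, -0.1084, 0.003]
eef_rot: [0.058, 0.998, -0.0, -0.0]
contact_force: [-1.1, -1.9, 1.4]
opening: 0.481
finger_force: 20.0
```

servo_tool(
  translation=[
    [0,0,-0.005],
    [0,0,-0.015],
    [0,0,-0.02],
    [0,0,-0.02],
  ],
  turn=[
    [0,0,0],
    [0,0,0],
    [0,0,0],
    [0,0,0],
  ],
)

```text
clock: 9.57
tool_pos: [0.5914, -0.108, 0.0648]
eef_rot: [0.058, 0.998, 0.0, 0.001]
contact_force: [-0.0, 0.7, -1.2]
opening: 0.479
finger_force: 20.0
```

```bash
python3 -c "
from h import *
go(np.array([*pl(-52,70),.05]))"
```

```text
pos [ 0.5914 -0.108   0.0648] dtool(cur) [0.1163 0.34   0.0148] dtool(goal) [0.1162 0.34   0.0148] turn [ 0.0002  0.0011 -0.    ] F [-0.02  0.66 -1.19] t 9.575
```

servo_tool(
  translation=[
    [0.0148,0.03,0],
    [0.0148,0.045,0],
    [0.0148,0.045,0],
    [0.0148,0.045,0],
    [0.0148,0.045,0],
    [0.0148,0.045,0],
    [0.0148,0.045,0],
    [0.0144,0.04,0],
    [0,0,0.01],
    [0,0,0.01],
  ],
  turn=[
    [0,0,0],
    [0,0,0],
    [0,0,0],
    [0,0,0],
    [0,0,0],
    [0,0,0],
    [0,0,0],
    [0,0,0],
    [0,0,0],
    [0,0,0],
  ],
)

```text
clock: 10.82
tool_pos: [0.5136, 0.2424, 0.0432]
eef_rot: [0.058, 0.998, -0.0, 0.0]
contact_force: [-0.1, 0.5, -1.4]
opening: 0.475
finger_force: 20.0
```

Run:
```python
from h import *
from plant import optics
go(np.array([*pl(-54,70),.015]))
s=optics.snapshot("side"); np.savez("side2.npz",**s)
a=s["img"][150:280,220:370]; cv2.imwrite("pics/s2.png",cv2.resize(a,None,fx=4.6,fy=4.6,interpolation=cv2.INTER_CUBIC)[:,:,::-1])
```

```text
pos [0.5136 0.2424 0.0432] dtool(cur) [0.0005 0.0009 0.0282] dtool(goal) [0.0005 0.0009 0.0282] turn [-0.0005  0.0009 -0.0004] F [-0.05  0.49 -1.36] t 10.825
```

View pics/s2.png

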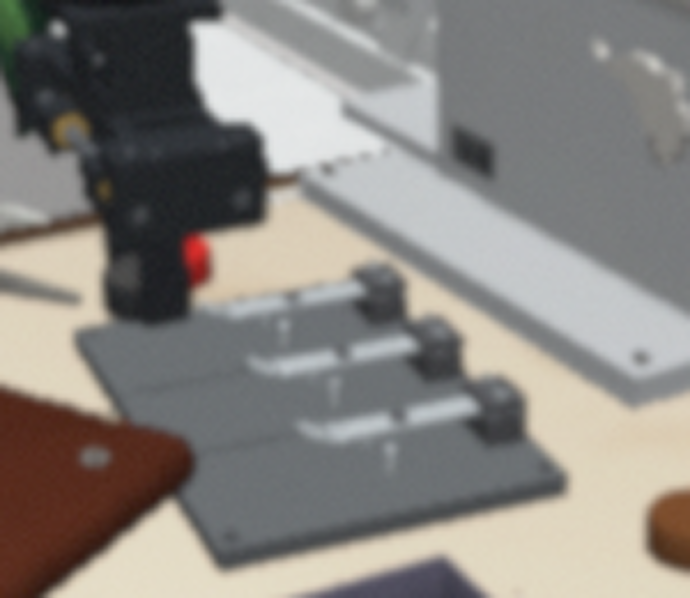

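The disc is held in front of the left lane, with the finger at crop (150,310). I'll lower it.

servo_tool(
  translation=[
    [0,0.001,0.012],
    [0,0,0.01],
    [0,0,0.003],
    [0,0,0.001],
    [0,0,0.001],
    [0,0,0],
  ],
  turn=[
    [0,0,0],
    [0,0,0],
    [0,0,0],
    [0,0,0],
    [0,0,0],
    [0,0,0],
  ],
)

```text
clock: 11.62
tool_pos: [0.5134, 0.2444, 0.0161]
eef_rot: [0.058, 0.998, 0.0, 0.0]
contact_force: [0.3, 0.8, -0.9]
opening: 0.477
finger_force: 20.0
```

servo_tool(
  translation=[
    [0,0,0.0007],
    [0,0,0],
  ],
  turn=[
    [0,0,0],
    [0,0,0],
  ],
)

```text
clock: 11.88
tool_pos: [0.5133, 0.2443, 0.0153]
eef_rot: [0.058, 0.998, 0.0, 0.0]
contact_force: [0.0, 0.2, -0.8]
opening: 0.48
finger_force: 20.0
```

servo_tool(
  translation=[
    [0,-0.001,0],
    [0,0,0.0005],
    [0,0,0],
  ],
  turn=[
    [0,0,0],
    [0,0,0],
    [0,0,0],
  ],
)

```text
clock: 12.25
tool_pos: [0.5132, 0.243, 0.015]
eef_rot: [0.058, 0.998, -0.0, 0.0]
contact_force: [-0.7, -0.3, 2.5]
opening: 0.479
finger_force: 20.0
```

```bash
python3 -c "
from h import *
go(np.array([*pl(-10,70),.015]))"
```

```text
pos [0.5132 0.243  0.015 ] dtool(cur) [-0.044   0.0003 -0.    ] dtool(goal) [-0.044   0.0003 -0.    ] turn [-0.0003  0.0002 -0.0002] F [-0.69 -0.27  2.5 ] t 12.25
```

servo_tool(
  translation=[
    [-0.002,0,0],
    [-0.003,0,0],
    [-0.003,0,0],
    [-0.003,0,0],
    [-0.003,0,0],
    [-0.003,0,0],
    [-0.003,0,0],
  ],
  turn=[
    [0,0,0],
    [0,0,0],
    [0,0,0],
    [0,0,0],
    [0,0,0],
    [0,0,0],
    [0,0,0],
  ],
  grip_force=30,
)

```text
clock: 13.12
tool_pos: [0.5297, 0.2418, 0.0149]
eef_rot: [0.057, 0.998, -0.0, -0.003]
contact_force: [-9.4, 1.4, 9.5]
opening: 0.48
finger_force: 30.0
```

servo_tool(
  translation=[
    [-0.003,0,0],
    [-0.003,0,0],
    [-0.003,0,0],
    [-0.003,0,0],
    [-0.003,0,0],
    [0,0,0],
  ],
  turn=[
    [0,0,0],
    [0,0,0],
    [0,0,0],
    [0,0,0],
    [0,0,0],
    [0,0,0],
  ],
)

```text
clock: 13.88
tool_pos: [0.5427, 0.2405, 0.0149]
eef_rot: [0.057, 0.998, -0.0, -0.004]
contact_force: [-11.3, 1.4, 10.3]
opening: 0.479
finger_force: 30.0
```

```bash
python3 -c "
from h import *
go(np.array([*pl(-10,70),.015]))"
```

```text
pos [0.5427 0.2405 0.0149] dtool(cur) [-0.0144 -0.0006 -0.0002] dtool(goal) [-0.0144 -0.0006 -0.0001] turn [-0.0013 -0.0082  0.0026] F [-11.32   1.35  10.27] t 13.875
```

servo_tool(
  translation=[
    [-0.003,0,-0.0003],
    [-0.003,0,0],
    [-0.003,0,0],
    [0,0,0],
  ],
  turn=[
    [0,0,0],
    [0,0,0],
    [0,0,0],
    [0,0,0],
  ],
)

```text
clock: 14.38
tool_pos: [0.5527, 0.2392, 0.0149]
eef_rot: [0.057, 0.998, -0.0, -0.003]
contact_force: [-8.2, 1.0, 6.9]
opening: 0.476
finger_force: 30.0
```

```bash
python3 -c "
from h import *
go(np.array([*pl(-10,70),.015]))"
```

```text
pos [0.5527 0.2392 0.0149] dtool(cur) [-0.0043 -0.0005 -0.0001] dtool(goal) [-0.0043 -0.0004 -0.0001] turn [-0.001  -0.0067  0.002 ] F [-8.21  0.95  6.87] t 14.375
```

servo_tool(
  translation=[
    [-0.001,0,0],
    [-0.001,0,0],
    [0,0,0],
  ],
  turn=[
    [0,0,0],
    [0,0,0],
    [0,0,0],
  ],
)

```text
clock: 14.75
tool_pos: [0.5543, 0.2391, 0.015]
eef_rot: [0.057, 0.998, -0.0, -0.004]
contact_force: [-8.9, 1.7, 8.8]
opening: 0.479
finger_force: 30.0
```

servo_tool(
  translation=[
    [-0.001,0,0],
    [0,0,0],
  ],
  turn=[
    [0,0,0],
    [0,0,0],
  ],
)

```text
clock: 15.0
tool_pos: [0.5553, 0.239, 0.015]
eef_rot: [0.057, 0.998, -0.0, -0.004]
contact_force: [-9.5, 0.6, 8.0]
opening: 0.479
finger_force: 30.0
```

```bash
python3 -c "
from h import *
go(np.array([*pl(-10,70),.015]))"
```

```text
pos [0.5553 0.239  0.015 ] dtool(cur) [-0.0017 -0.0005 -0.0001] dtool(goal) [-0.0017 -0.0005 -0.    ] turn [-0.0012 -0.0073  0.0022] F [-9.53  0.63  7.96] t 15.0
```

servo_tool(
  translation=[
    [-0.0007,0,0],
    [0,0,0],
  ],
  turn=[
    [0,0,0],
    [0,0,0],
  ],
)

```text
clock: 15.25
tool_pos: [0.5559, 0.2389, 0.0149]
eef_rot: [0.057, 0.998, -0.0, -0.004]
contact_force: [-8.7, 0.2, 8.1]
opening: 0.477
finger_force: 30.0
```

servo_tool(
  translation=[
    [-0.0007,0,0],
    [0,0,0],
  ],
  turn=[
    [0,0,0],
    [0,0,0],
  ],
)

```text
clock: 15.5
tool_pos: [0.5566, 0.2388, 0.015]
eef_rot: [0.057, 0.998, -0.0, -0.004]
contact_force: [-9.0, 1.2, 8.6]
opening: 0.479
finger_force: 30.0
```

servo_tool(
  translation=[
    [-0.0007,0,0],
    [0,0,0],
  ],
  turn=[
    [0,0,0],
    [0,0,0],
  ],
)

```text
clock: 15.75
tool_pos: [0.5566, 0.2388, 0.0149]
eef_rot: [0.057, 0.998, -0.001, -0.004]
contact_force: [-10.9, 1.2, 8.6]
opening: 0.48
finger_force: 30.0
```

servo_tool(
  translation=[
    [-0.0007,0,0],
    [0,0,0],
  ],
  turn=[
    [0,0,0],
    [0,0,0],
  ],
)

```text
clock: 16.0
tool_pos: [0.5567, 0.2388, 0.015]
eef_rot: [0.057, 0.998, -0.001, -0.005]
contact_force: [-12.0, 1.8, 10.1]
opening: 0.481
finger_force: 30.0
```

servo_tool(
  translation=[
    [-0.0007,0,0],
    [0,0,0],
  ],
  turn=[
    [0,0,0],
    [0,0,0],
  ],
)

```text
clock: 16.25
tool_pos: [0.5567, 0.2388, 0.0149]
eef_rot: [0.057, 0.998, -0.001, -0.005]
contact_force: [-12.6, 1.0, 10.6]
opening: 0.477
finger_force: 30.0
```

Run:
```python
from h import *
from plant import optics,r
go(np.array([*pl(-10,70),.015])); print(r.get_state()["moment"])
```

```text
pos [0.5567 0.2388 0.0149] dtool(cur) [-0.0003 -0.0005 -0.0001] dtool(goal) [-0.0003 -0.0005 -0.0001] turn [-0.0021 -0.0106  0.0028] F [-12.64   0.96  10.57] t 16.25
[ 0.35122813  2.63960353 -0.01534322]
```

servo_tool(
  translation=[
    [0,0,-0.0004],
    [0,0,-0.0003],
    [0,0,0],
  ],
  turn=[
    [0,0,0],
    [0,0,0],
    [0,0,0],
  ],
  grip_force=10,
)

```text
clock: 16.62
tool_pos: [0.5572, 0.2387, 0.0148]
eef_rot: [0.057, 0.998, -0.001, -0.005]
contact_force: [-9.5, 3.1, 3.9]
opening: 0.484
finger_force: 10.0
```

servo_tool(
  translation=[
    [0,0,0],
    [0,0,0],
    [0,0,0],
    [0,0,0],
  ],
  turn=[
    [0,0,0],
    [0,0,0],
    [0,0,0],
    [0,0,0],
  ],
  grip=0.6,
)

```text
clock: 17.12
tool_pos: [0.5638, 0.2373, 0.0158]
eef_rot: [0.058, 0.998, 0.0, 0.0]
contact_force: [-1.1, 0.2, 0.4]
opening: 0.602
finger_force: 0.0
```

servo_tool(
  translation=[
    [0,0,-0.005],
    [0,0,-0.01],
    [0,0,-0.02],
    [0,0,-0.03],
    [0,0,-0.03],
    [0.04,-0.03,-0.02],
    [0.05,-0.04,0],
    [0.05,-0.05,0],
    [0,-0.05,0],
    [0,0,0],
  ],
  turn=[
    [0,0,0],
    [0,0,0],
    [0,0,0],
    [0,0,0],
    [0,0,0],
    [0,0,0],
    [0,0,0],
    [0,0,0],
    [0,0,0],
    [0,0,0],
  ],
)

```text
clock: 18.38
tool_pos: [0.4113, 0.0867, 0.1319]
eef_rot: [0.061, 0.998, -0.002, -0.0]
contact_force: [0.8, 0.6, 0.1]
opening: 0.603
finger_force: 0.0
```

Run:
```python
from h import *
from plant import optics
s=optics.snapshot("top"); np.savez("top3.npz",**s); P=cloud(s)
c=proj(s,[*pl(-10,70),.03]); print(c)
u,v=c.round().astype(int); Q=P[v-20:v+21,u-20:u+21].reshape(-1,3); q=Q[(Q[:,2]>.022)]; 
c_,s_=np.cos(TH),np.sin(TH); L=(q[:,:2]-O)@np.array([[c_,-s_],[s_,c_]]); print(len(q),np.percentile(L,[0,3,50,97,100],axis=0).round(4), np.median(q[:,2]))
a=s["img"][200:315,170:315]; cv2.imwrite("pics/t3.png",cv2.resize(a,None,fx=5,fy=5,interpolation=cv2.INTER_CUBIC)[:,:,::-1])
s=optics.snapshot("side");a=s["img"][150:280,220:370]; cv2.imwrite("pics/s3.png",cv2.resize(a,None,fx=5,fy=4.6,interpolation=cv2.INTER_CUBIC)[:,:,::-1])
```

```text
[226.88357669 257.56068765]
411 [[-0.0308  0.0495]
 [-0.0278  0.0521]
 [-0.0059  0.0707]
 [ 0.0289  0.0891]
 [ 0.0324  0.0918]] 0.030698694795623697
```

View pics/t3.png

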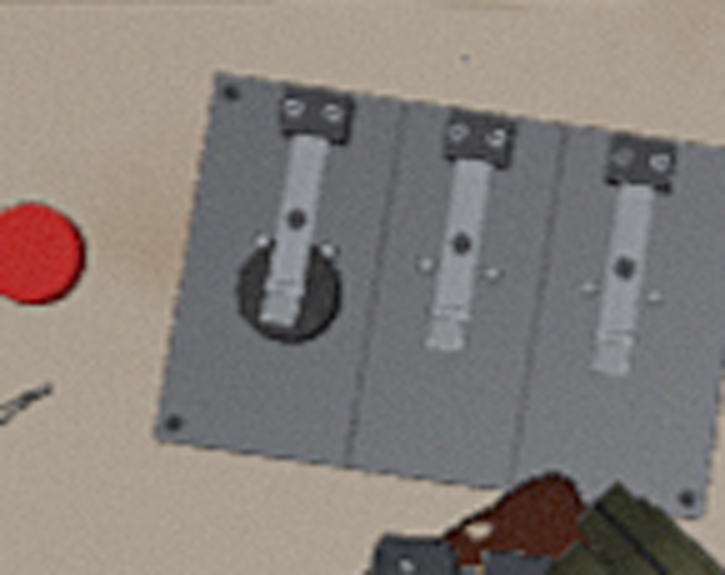

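View pics/s3.png

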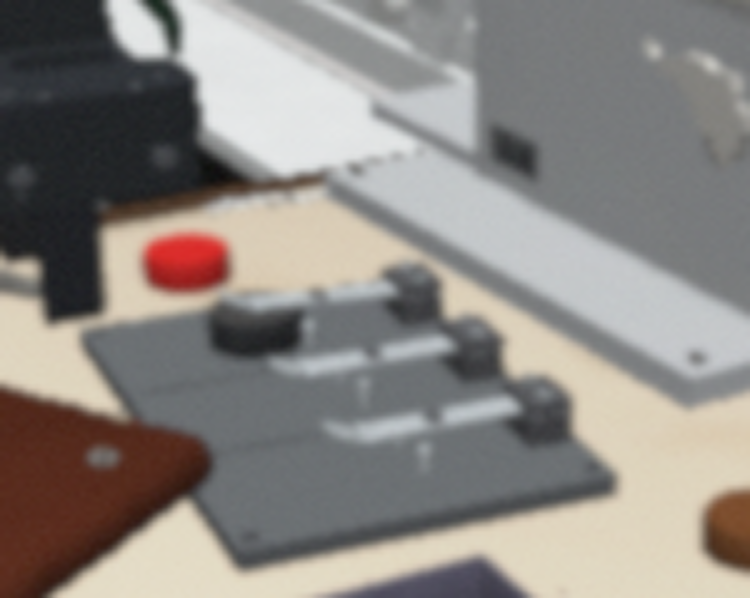

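In both views the disc sits under the left clip at crop (289,292), touching both pins at (262,241) and (328,249). The leaf is riding on top of it and the robot is clear.

```bash
python3 -c "
from plant import r
print(r.finish_job())"
```

```text
the job is handed in; nothing more can be done
None
```

The left clip proved to be the medium one (about 2.6 mm at about 6 N, so I pressed no others); the thick black disc is flat under it, home against both pins and released, and the job is handed in.

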